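# Index the sample carousel so that the specimen cup faces the label reader

### The arm

A 6-joint arm with a two-finger parallel gripper is mounted at the origin on a cart in front of the work surface, level with it; the furniture and walls round the work are solid. World frame = base frame: x ahead of the robot, y to its left, z up, the work surface at z = 0. Lengths are in m, angles in rad, forces in N, time in s.
With the tool pointing down it reaches from about 0.225 to 0.875 m from the base axis. Payload 3.4 kg.
Tool frame: the origin (TCP) lies at the very end of the fingers, on their centre line; the grasp point (between the pads) lies 19 mm behind it (manip.hold_point_z is the distance from the TCP to the grasp point, in m); z points along the fingers, x is the direction in which the jaws open and shut, and the axes are right-handed (so a half turn about z gives the same grasp; the last joint's range is limited). The gripper opens to 85 mm and grips with 20 to 120 N. Pads are 22 mm wide; open, the fingers measure 114 mm over their backs; the gripper's body (76 mm by 85 mm) begins 54 mm behind the grasp point. The pads swing forward as they close: fully open they stand 13 mm farther back than shut.
Start: joints at [-1.32, 0.276, 1.505, -0, 1.361, -0.121], TCP at [0.209, -0.536, 0.205] pointing down, gripper open.
Joint ranges: [-2.89, 2.89], [-0.75, 2.08], [0.22, 2.7], [-1.18, 4.32], [0.11, 2.71], [-2.7, 2.7]. Speed limits (rad/s): [2.57, 2.57, 3.14, 3.14, 3.14, 3.14].

### API

Orientations are given as a unit quaternion [w, x, y, z].
In Python, from rig import telemetry, cams, manip, finder gives the robot as it stands. The module is installed in compiled form; this text tells all that it offers.
- The arm moves only by the tool carry_out, never from a script. Its argument "rows" is a list that holds one entry, the list of rows, each a list of 5 numbers: the gripper's target within -1 to 1 (fully open at 1, half-way at 0, shut at -1), then the shift along the world's x, y, z in cm, then the turn about the world's z in rad. A call has 1 to 12 rows; each row shifts and turns the commanded pose from where the row before left it; what a row does not reach is not made up. A row lasts 1/10 s, in which the tool goes at most 50 mm and 8.59 degrees, less where a joint would pass 70% of its speed; a pose out of reach is approached as far as the arm can. A call with a gripper value outside its range is refused whole. The fingers move at their own pace and stop on an object; "force" is the grip in N (left out, the last holds). Time passes only in rows, so rows that do not move let the fingers close. It gives the time, the measured TCP pose, the force and the opening at its end, in the units of the state.
- telemetry.get_state(): the state, without advancing time (a new reading comes with each control period).
- cams.get_image(name): name is "scene" or "top"; returns a dict with "image" (384x512x3 uint8, red, green, blue), "camera_matrix" (3x3 intrinsics, pixels), "eye" and "attitude" of the camera in the world. Camera axes: x right, y down, z forward; pixel columns grow to the right and rows downward; lengths in m; the calibration is good to about 2 mm. A picture is of the moment at which its call begins. There is no depth.
- manip.sign_off(): hands the job in, once; it reports no verdict.
Trained networks look in a picture, given as the dict that the camera call returned (one of the last four; its "shot" number tells which), for a name from the list of things; names that differ only in an ending like _2 or _b are one class to them, and where a whole thing is asked for, a point or a joint stands for the part that bears it (a point fixed in the world has none). Each returns a list of dicts, best first, with "confidence" (0 to 1); they miss things now and then, are a little off and sometimes report something else, mostly with a low value. They report only what shows in the picture. A call takes as long as a camera call. They do not tell look-alikes from the thing itself.
- finder.boxes_of(picture, thing): "xy" ([column, row] in pixels, amid what is visible of it).
The state is a dict: "clock": time; "qpos": joint angles; "qd": joint speeds; "effort": joint torques, N m; "position": TCP position; "ee_rot": TCP orientation; "contact_force": force on the tool from outside, world axes, zero at the start; "moment": the same for the moment, N m; "width": finger opening in m.
Only numpy, scipy, OpenCV 4.12 (cv2) and the standard library are available. Lean on these libraries where they do the work, as an engineer would, in place of code of your own. Each camera call takes 0.05 s, during which the arm holds its last target.

### The job

The label reader has finished with the small oil bottle. Turn the round sample carousel by one click, in whichever direction brings the specimen cup standing on it in front of the reader, and leave it clicked in there with the cup upright. Do not touch the cup itself.

Things in the scene. Friction and masses are not known exactly. Their poses are not given: they have to be found in the camera images.
- specimen_cup: The specimen cup on the carousel: a wide squat jar with a ribbed red screw lid, 62 mm across, 72 mm high. Origin: centre of its underside, on the table. It is one place left or right of the read spot. A like cup on the worktop plays no part. Two dropper bottles (44 mm across, 108 high) and the oil bottle (36 across, 86 high) stand loose on other places.
- read_spot (a point): Fixed point: middle of the place before the label reader, at the height of the table's top (44 mm), 70 mm from the carousel's axis. Its x points level from the axis to the reader, a white pillar 121 mm high whose dark window is 53 mm beyond this point; z is up. The carousel (table 216 mm across) stands turned up to 0.5 rad either way, reader always on the side away from the robot.
- handle (a point): Middle of the black bar handle, on the carousel's vertical axis, 177 mm above the worktop. The bar is 76 mm long along this point's x, 18 mm wide along y, 26 mm high, on an 18 mm round column; z is up. It turns with the table; at the start it points at the reader. All else on the carousel is below 153 mm. Grip across the 18 mm and twist to turn the table.
- carousel_table (a joint): Table angle, rad, counter-clockwise from above positive. Six places 60 degrees apart; a spring detent holds it at 0 (the start, within 0.05), +1.047, -1.047 and so on. About 0.15 N m starts it out of a place, less and less up to the crest half way; let go beyond the crest, it is pulled into the next place. The bottles and cup ride along by friction.
Mind the look-alikes: they are no part of the job. Leave any green or yellow look-alike of the specimen_cup alone.

How it is judged:
At the end, for the whole second after the job is handed in: The table rests one click (60 degrees, within 6.5) from where it began, on either side, and the specimen cup stands on it upright (within 8 degrees), at rest, within 16 mm of the read spot (horizontal distance between specimen_cup and read_spot below 0.016 m and angle between specimen_cup's own z axis and vertical below 0.15 rad and z of specimen_cup in the frame of read_spot between -0.01 and 0.01 m and linear speed of specimen_cup below 0.02 m/s and (value of joint carousel_table between 0.93 and 1.16 rad or value of joint carousel_table between -1.16 and -0.93 rad)); the robot touches nothing.
It fails at once if the robot touches the specimen cup (contact force between any of the arm, the fingers and specimen_cup above 1 N).
It fails at once if the specimen cup tips (angle between specimen_cup's own z axis and vertical above 0.5 rad).
It also fails if it takes over 29 s, if anything falls off the work surface, if the arm or the gripper's body presses on something with over 40 N, if the wrist force passes 120 N, or if a joint passes its speed limit or range.

## Working session

There is one attempt and no reset: what is moved stays moved. The work goes in short steps, Python scripts to look and compute and a tool call to move; the robot and the scene stay as the last step left them, time stands still between calls to the robot, and variables do not carry over. Pictures are saved under pics/ and viewed, and the job is handed in when it is done.

Besides the shell and the picture viewer there is one more tool, called after ">>>" by a JSON object that holds its "api" and its "payload". carry_out: Moves the arm, as the interface text tells. Its arguments: {"type":"object","properties":{"rows":{"type":"array","items":{"type":"array","items":{"type":"array","items":{"type":"number"}}}},"force":{"type":"number"}},"required":["rows"]}

```bash
mkdir -p pics; cat > h.py <<'E'
import numpy as np,cv2
from scipy.spatial.transform import Rotation as R
from rig import telemetry,cams,manip,finder
def rot(p):
    a=np.array(p["attitude"],float)
    return a if a.shape==(3,3) else R.from_quat(a[[1,2,3,0]]).as_matrix()
def ray(p,uv,z):
    d=rot(p)@np.linalg.inv(p["camera_matrix"])@np.array([uv[0],uv[1],1.]); e=np.array(p["eye"])
    return e+d*(z-e[2])/d[2]
def proj(p,X):
    c=np.array(p["camera_matrix"])@(rot(p).T@(np.array(X)-p["eye"])); return c[:2]/c[2]
def save(p,n): cv2.imwrite(f"pics/{n}.png",p["image"][:,:,::-1])
E
python3 - <<'E'
from h import *
for n in("scene","top"):
    p=cams.get_image(n); save(p,n+"0"); print(n,p["eye"],p["attitude"],p["camera_matrix"])
    for t,z in(("specimen_cup",.1),("handle",.177),("read_spot",.044),("carousel_table",.044)):
        try:
            for b in finder.boxes_of(p,t)[:4]: print(t,b,ray(p,b["xy"],z))
        except Exception as e: print(t,e)
s=telemetry.get_state();print(s)
E
```

```text
scene [0.09615243 0.52460447 0.92096344] [ 0.13459599 -0.37126704  0.8592825  -0.32508198] [[467.09448685   0.         254.43704171]
 [  0.         467.09448685 195.21355733]
 [  0.           0.           1.        ]]
specimen_cup {'xy': [305.0, 171.5], 'confidence': 0.97} [ 0.58350438 -0.11959692  0.1       ]
specimen_cup {'xy': [182.9, 198.8], 'confidence': 0.94} [0.71684425 0.15288048 0.1       ]
specimen_cup {'xy': [223.2, 183.8], 'confidence': 0.9} [0.68895177 0.05369223 0.1       ]
specimen_cup {'xy': [334.9, 202.3], 'confidence': 0.77} [ 0.46937547 -0.09698404  0.1       ]
handle {'xy': [271.2, 253.0], 'confidence': 0.84} [0.43522402 0.14856658 0.177     ]
read_spot {'xy': [267.2, 245.0], 'confidence': 0.62} [0.51762076 0.07256442 0.044     ]
carousel_table {'xy': [276.2, 255.2], 'confidence': 0.82} [0.4839699  0.07731875 0.044     ]
top [0.58554815 0.01076169 0.97593593] [ 0.01553245 -0.70000019  0.71396693 -0.00311576] [[368.69006621   0.         255.21788892]
 [  0.         368.69006621 192.26736697]
 [  0.           0.           1.        ]]
specimen_cup {'xy': [326.5, 240
[... 569 characters left out ...]
50041415 0.07906209 0.044     ]
{'clock': 0.5, 'qpos': array([-1.32000833e+00,  2.75929045e-01,  1.50495523e+00,  2.14920013e-05,
        1.36066993e+00, -1.20987089e-01]), 'qd': array([-0.00077901, -0.00061705, -0.00358838, -0.00104515, -0.00079576,
       -0.00028456]), 'effort': array([-1.34911656e-04, -4.16256166e+01, -2.45879799e+01, -2.32379452e-04,
        1.43681209e-03,  5.63193481e-06]), 'position': array([ 0.20889484, -0.53573442,  0.20498938]), 'ee_rot': array([ 4.78681665e-06,  8.25610575e-01, -5.64240355e-01,  2.13818536e-05]), 'contact_force': array([ 0.16887223, -0.05922151, -0.01395099]), 'moment': array([-0.04594188, -0.00956277, -0.01676964]), 'width': 0.08531446506029575}
```

View pics/scene0.png

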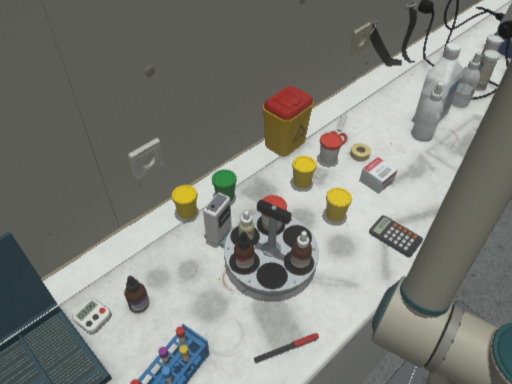

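View pics/top0.png

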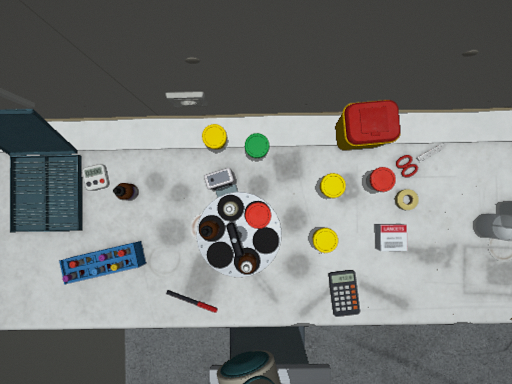

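```bash
python3 - <<'E'
import cv2
a=cv2.imread("pics/top0.png")[170:300,170:310]
cv2.imwrite("pics/topcrop.png",cv2.resize(a,None,fx=4,fy=4,interpolation=cv2.INTER_CUBIC))
a=cv2.imread("pics/scene0.png")[160:330,170:370]
cv2.imwrite("pics/scenecrop.png",cv2.resize(a,None,fx=3.5,fy=3.5,interpolation=cv2.INTER_CUBIC))
E
```

```text
(no output)
```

View pics/topcrop.png

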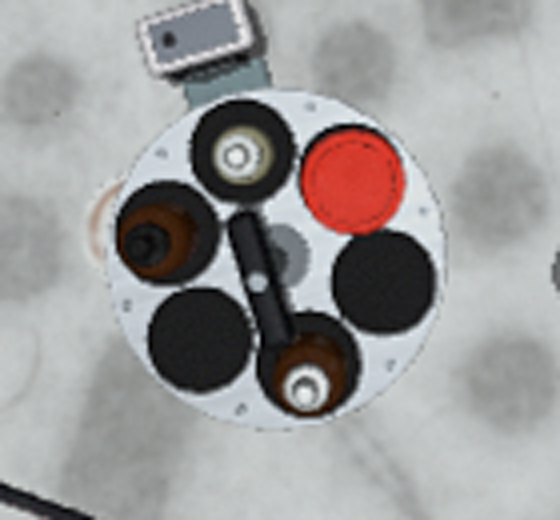

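View pics/scenecrop.png

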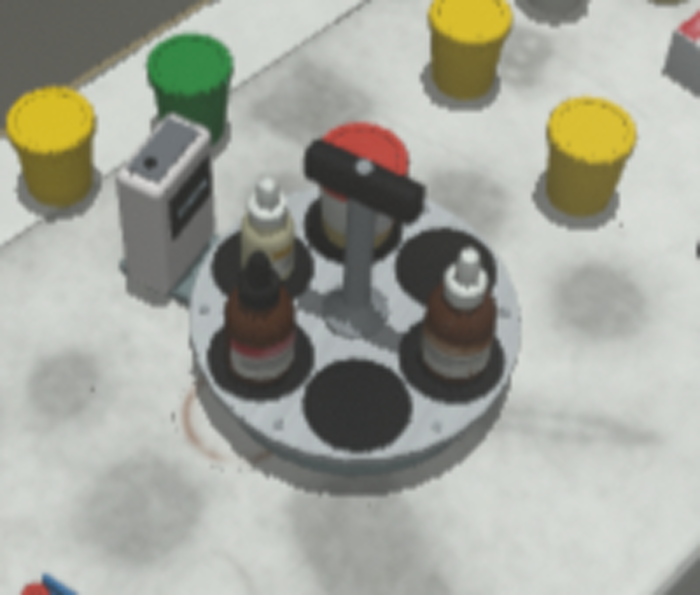

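The pictures show the red-lidded cup at top-view pixel (258,215). It is one place to the right of the oil bottle and reader, at (230,209) and (220,180). It needs a counter-clockwise turn (+60°). The handle's middle is at top pixel (234,240) and scene pixel (274,208).

```bash
python3 - <<'E'
from h import *
p=cams.get_image("top");q=cams.get_image("scene")
T=lambda u,v:(u/4+170,v/4+170)
S=lambda u,v:(u/3.5+170,v/3.5+160)
print("disk",ray(p,T(276,259),.044)); print("disk scene",ray(q,S(355,308),.044))
h=ray(p,T(257,282),.19);print("handle",h,ray(q,S(365,167),.19))
a=ray(p,T(242,212),.19);b=ray(p,T(281,343),.19);print(a,b,(a+b)/2,np.arctan2(*(a-b)[[1,0]]),np.linalg.norm(a-b))
a=ray(q,S(322,148),.19);b=ray(q,S(412,190),.19);print(a,b,(a+b)/2,np.arctan2(*(a-b)[[1,0]]),np.linalg.norm(a-b))
c=ray(p,T(352,180),.116);print("cup",c, ray(p,T(241,149),.044))
for n,P in(("p",p),("q",q)):
  print(n,proj(P,[.503,.066,.19]))
s=telemetry.get_state();x=R.from_quat(s["ee_rot"][[1,2,3,0]]).as_matrix();print(x)
E
```

```text
disk [0.50389972 0.06990336 0.044     ]
disk scene [0.5051484  0.07135441 0.044     ]
handle [0.50467332 0.07097629 0.19      ] [0.50334689 0.07266294 0.19      ]
[0.54198043 0.07830422 0.19      ] [0.47215086 0.05879739 0.19      ] [0.50706564 0.06855081 0.19      ] 0.27240508172418776 0.0725029982855095
[0.53078673 0.08086559 0.19      ] [0.47280871 0.06506547 0.19      ] [0.50179772 0.07296553 0.19      ] 0.2660582679892656 0.060092384853588095
cup [0.55529013 0.02019628 0.116     ] [0.57365613 0.09077813 0.044     ]
p [236.60032156 241.24746143]
q [276.7127377  206.09420145]
[[ 3.63260454e-01 -9.31687632e-01  3.58699837e-06]
 [-9.31687624e-01 -3.63260451e-01 -1.21959686e-04]
 [ 1.14931346e-04  4.09611689e-05 -9.99999993e-01]]
```

>>> {"api": "carry_out", "payload": {"rows": [[[1,1.0,2.0,1.0,-0.01],[1,1.6,3.4,1.0,-0.01],[1,1.6,3.4,1.0,-0.01],[1,1.6,3.4,0,-0.01],[1,1.6,3.4,0,-0.01],[1,1.6,3.4,0,-0.01],[1,1.6,3.4,0,-0.01],[1,1.6,3.4,0,-0.01],[1,1.6,3.4,0,-0.01],[1,1.6,3.4,0,-0.01],[1,1.6,3.4,0,0],[1,1.6,3.4,0,0]]]}}

```text
clock: 1.8
position: [0.3953, -0.1403, 0.2353]
ee_rot: [-0.0, 0.796, -0.605, 0.0]
contact_force: [-0.4, -1.5, -0.1]
width: 0.0853
```

>>> {"api": "carry_out", "payload": {"rows": [[[1,1.6,3.4,0,0],[1,1.6,3.4,0,0],[1,1.6,3.4,0,0],[1,1.6,3.4,0,0],[1,1.6,3.4,0,0],[1,1.6,3.4,0,0],[1,1.3,0.9,0,0],[1,0,0,0,0],[1,0,0,0,0],[1,0,0,0,0]]]}}

```text
clock: 2.8
position: [0.5032, 0.07, 0.235]
ee_rot: [0.001, 0.796, -0.605, -0.0]
contact_force: [0.3, 0.2, 0.1]
width: 0.0853
```

```bash
python3 - <<'E'
from h import *
p=cams.get_image("scene");save(p,"s1")
s=telemetry.get_state();x=R.from_quat(s["ee_rot"][[1,2,3,0]]).as_matrix();print(s["clock"],s["position"],np.arctan2(x[1,0],x[0,0]))
a=cv2.imread("pics/s1.png")[100:330,170:370]
cv2.imwrite("pics/s1c.png",cv2.resize(a,None,fx=2.6,fy=2.6))
E
```

```text
2.85 [0.50319522 0.06995587 0.23508584] -1.3007243705156024
```

View pics/s1c.png

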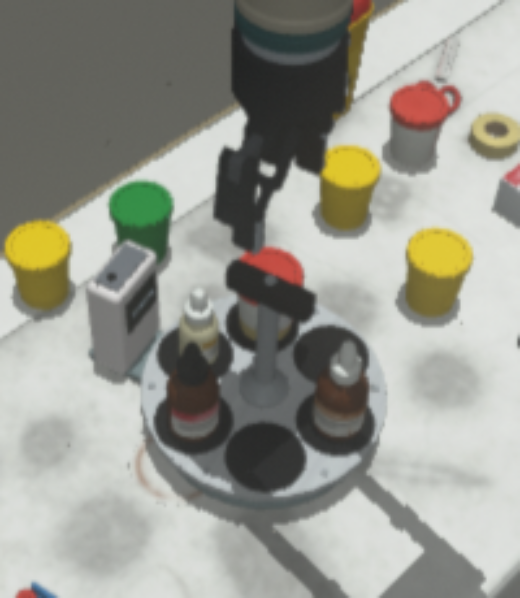

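The gripper is above the bar: its fingers are around crop (245,210) to (310,150), straddling the bar at (270,280). Next I'll descend and grip.

>>> {"api": "carry_out", "payload": {"rows": [[[1,0.1,0.15,-1.5,0],[1,0,0,-2.0,0],[1,0,0,-2.0,0],[1,0,0,-1.5,0],[1,0,0,-0.5,0],[1,0,0,0,0],[1,0,0,0,0]]]}}

```text
clock: 3.55
position: [0.5054, 0.0723, 0.1609]
ee_rot: [-0.0, 0.796, -0.605, 0.001]
contact_force: [0.2, -0.4, 0.6]
width: 0.0852
```

>>> {"api": "carry_out", "payload": {"rows": [[[-1,0,0,0,0],[-1,0,0,0,0],[-1,0,0,0,0],[-1,0,0,0,0],[-1,0,0,0,0],[-1,0,0,0,0],[-1,0,0,0,0],[-1,0,0,0,0]]], "force": 50}}

```text
clock: 4.35
position: [0.5054, 0.0715, 0.1605]
ee_rot: [0.001, 0.796, -0.605, 0.001]
contact_force: [-0.6, -6.3, 3.3]
width: 0.0159
```

```bash
python3 - <<'E'
from h import *
p=cams.get_image("scene");save(p,"s2")
s=telemetry.get_state();x=R.from_quat(s["ee_rot"][[1,2,3,0]]).as_matrix();print(s["clock"],s["position"],np.arctan2(x[1,0],x[0,0]),s["width"],s["contact_force"],s["moment"])
a=cv2.imread("pics/s2.png")[100:330,170:370]
cv2.imwrite("pics/s2c.png",cv2.resize(a,None,fx=2.6,fy=2.6))
E
```

```text
4.4 [0.50536595 0.07149571 0.16050764] -1.2986825542274265 0.01548357839911018 [ 0.23469232 -5.3029986   3.21331893] [-9.56771830e-01  3.97421011e-04  6.17318828e-02]
```

View pics/s2c.png

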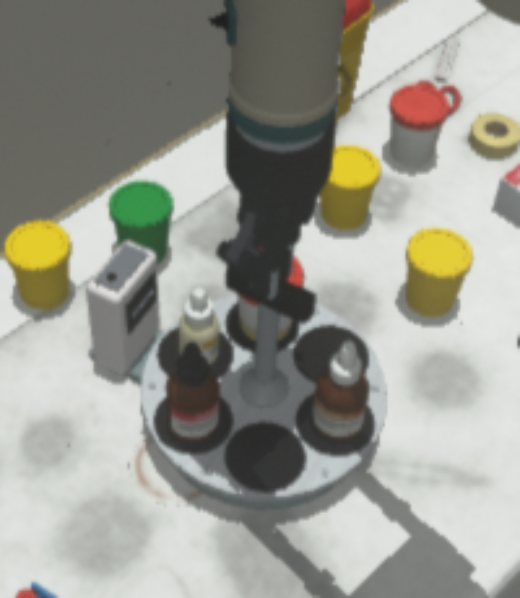

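The fingers hold the bar at crop (265,280), with a width of about 16 mm. Now I'll twist counter-clockwise.

>>> {"api": "carry_out", "payload": {"rows": [[[-1,0,-0.05,0,0.02],[-1,0,0,0,0.04],[-1,0,0,0,0.06],[-1,0,0,0,0.06],[-1,0,0,0,0.06],[-1,0,0,0,0.06],[-1,0,0,0,0.06],[-1,0,0,0,0.06],[-1,0,0,0,0.06],[-1,0,0,0,0.06],[-1,0,0,0,0.06],[-1,0,0,0,0.06]]]}}

```text
clock: 5.6
position: [0.5055, 0.0714, 0.1605]
ee_rot: [0.001, 0.95, -0.313, 0.001]
contact_force: [-0.5, -5.6, 3.9]
width: 0.0156
```

```bash
python3 - <<'E'
from h import *
p=cams.get_image("scene");save(p,"s3")
s=telemetry.get_state();x=R.from_quat(s["ee_rot"][[1,2,3,0]]).as_matrix();print(s["clock"],s["position"],np.arctan2(x[1,0],x[0,0]),s["width"],s["contact_force"],s["moment"])
a=cv2.imread("pics/s3.png")[100:330,170:370]
cv2.imwrite("pics/s3c.png",cv2.resize(a,None,fx=2.6,fy=2.6))
E
```

```text
5.65 [0.50547628 0.07136618 0.16051339] -0.6338487644837099 0.015525804558210853 [-0.6128916  -4.76159331  4.01462751] [-0.80784805 -0.00373553  0.15678657]
```

View pics/s3c.png

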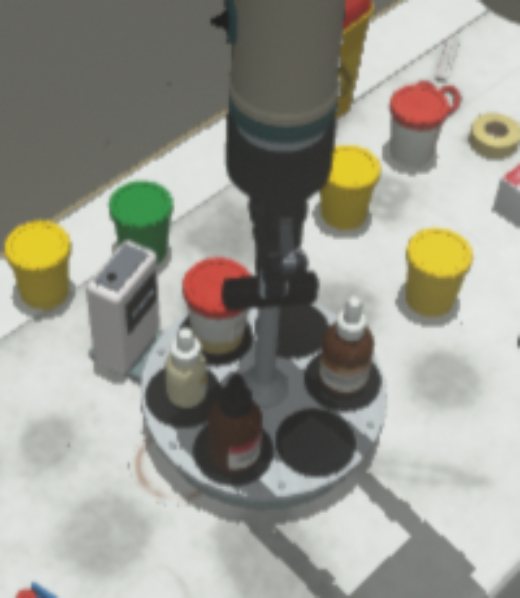

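The table has turned 0.66 rad. The cup, at crop (217,310), is moving toward the reader with its bottom still on its place. I'll finish the remaining 0.38 rad.

>>> {"api": "carry_out", "payload": {"rows": [[[-1,0,0,0,0.04],[-1,0,0,0,0.06],[-1,0,0,0,0.06],[-1,0,0,0,0.06],[-1,0,0,0,0.06],[-1,0,0,0,0.05],[-1,0,0,0,0.03],[-1,0,0,0,0.02],[-1,0,0,0,0],[-1,0,0,0,0],[-1,0,0,0,0]]]}}

```text
clock: 6.75
position: [0.5056, 0.0713, 0.1605]
ee_rot: [0.001, 0.992, -0.129, 0.001]
contact_force: [0.2, -5.5, 3.5]
width: 0.0152
```

```bash
python3 - <<'E'
from h import *
p=cams.get_image("scene");save(p,"s4")
s=telemetry.get_state();x=R.from_quat(s["ee_rot"][[1,2,3,0]]).as_matrix();print(s["clock"],s["position"],np.arctan2(x[1,0],x[0,0]),s["width"],s["contact_force"],s["moment"])
a=cv2.imread("pics/s4.png")[100:330,170:370]
cv2.imwrite("pics/s4c.png",cv2.resize(a,None,fx=2.6,fy=2.6))
E
```

```text
6.8 [0.50557582 0.07131629 0.16050924] -0.2581272801151516 0.015443083114472185 [ 0.11854923 -5.10229231  2.64282291] [-0.87474533 -0.07379794  0.0980872 ]
```

View pics/s4c.png

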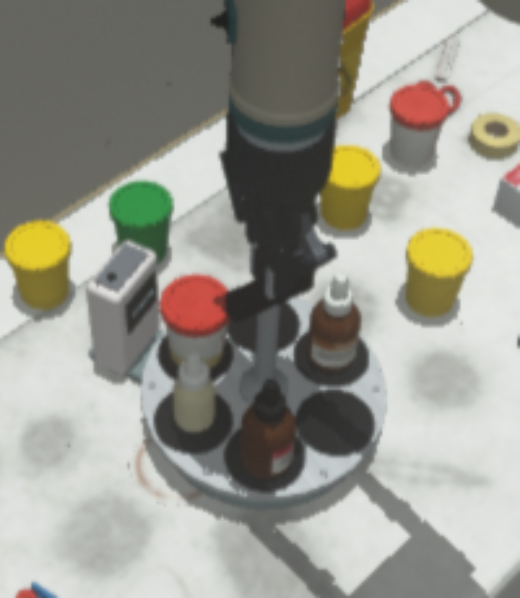

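The cup is now in front of the reader at crop (195,320). I'll open the fingers, rise straight up, and move clear.

>>> {"api": "carry_out", "payload": {"rows": [[[-0.3,0,0,0,0],[0,0,0,0,0],[0.3,0,0,0,0],[0.3,0,0,0,0],[0.3,0,0,0.5,0],[0.3,0,0,2,0],[0.3,0,0,3,0],[0.3,0,0,3,0],[0.3,0,0,3,0],[0.3,-1.5,-3,1,0],[0.3,-2,-4,0,0],[0.3,-2,-4,0,0]]]}}

```text
clock: 8.0
position: [0.4496, -0.0385, 0.286]
ee_rot: [0.0, 0.992, -0.128, 0.001]
contact_force: [0.8, -0.6, -0.3]
width: 0.056
```

>>> {"api": "carry_out", "payload": {"rows": [[[0.3,-2,-4,0,0],[0.3,-2,-4,0,0],[0.3,-2,-4,0,0],[0.3,-2,-4,0,0],[0.3,-1,-2,0,0],[0.3,0,0,0,0],[0.3,0,0,0,0],[0.3,0,0,0,0],[0.3,0,0,0,0]]]}}

```text
clock: 8.9
position: [0.3604, -0.2167, 0.2851]
ee_rot: [-0.0, 0.992, -0.128, 0.0]
contact_force: [-0.2, -0.6, 0.1]
width: 0.0554
```

```bash
python3 - <<'E'
from h import *
p=cams.get_image("top");save(p,"t5");q=cams.get_image("scene");save(q,"s5")
s=telemetry.get_state();print(s["clock"],s["position"],s["width"],s["contact_force"])
# cup lid: red blob in top view near table
hsv=cv2.cvtColor(p["image"],cv2.COLOR_RGB2HSV)
m=(((hsv[...,0]<8)|(hsv[...,0]>172))&(hsv[...,1]>150)&(hsv[...,2]>90)).astype(np.uint8)
n,l,st,c=cv2.connectedComponentsWithStats(m)
for i in range(1,n):
    if st[i,4]>150: print(st[i],c[i],ray(p,c[i],.116))
print("read", .504+.07*np.cos(.27), .0713+.07*np.sin(.27))
A=cv2.resize(p["image"][160:300,165:305],(390,390)); B=cv2.resize(q["image"][150:330,180:360],(390,390))
cv2.imwrite("pics/fin.png",np.hstack([A,B])[:,:,::-1])
E
```

```text
9.0 [ 0.36033828 -0.21686156  0.2850895 ] 0.055508248266488806 [0.02595691 0.04144123 0.14397521]
[ 345  100   55   44 2053] [372.33706771 121.67851924] [ 0.76756727 -0.2506912   0.116     ]
[396 155  22  22 157] [406.20382166 165.31847134] [ 0.66393811 -0.32601491  0.116     ]
[370 167  25  25 475] [382.21684211 178.93263158] [ 0.63345145 -0.26978083  0.116     ]
[216 195  26  26 519] [229.03082852 207.31213873] [0.57448487 0.0874477  0.116     ]
read 0.5714639627456124 0.08997120056821818
```

View pics/fin.png

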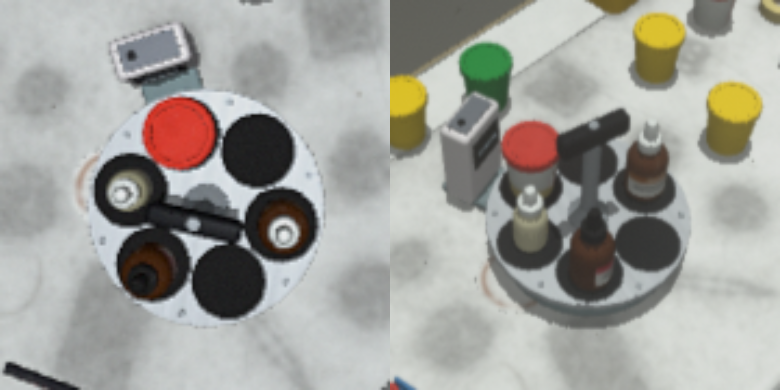

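The cup stands upright before the reader, with its lid at top pixel (229,207), about 4 mm from the computed read spot. The bar has turned about 1.05–1.08 rad, and the arm is clear.

```bash
python3 -c "
from rig import manip
print(manip.sign_off())"
```

```text
the job is handed in; nothing more can be done
None
```

I turned the carousel one click counter-clockwise by its bar handle, which brought the specimen cup in front of the reader. I then let go, backed the arm clear and handed the job in at about 9 s. The arm handled only the bar.

My last checks, all from the camera images and arm readings:
- **Cup position:** its lid centre was about 4 mm from the computed read spot, against a limit of 16 mm.
- **Cup upright:** it looked upright in both views; I did not measure the tilt.
- **Table angle:** the bar's direction in the image gave about 1.08 rad, and the gripper's own turn was 1.04 rad. These differ by about 0.04 rad, which is within my pixel-reading error, and both are inside the allowed 0.93–1.16 rad.
- **Arm clear:** the force on the tool was near zero and nothing was being touched.

The finger opening read about 15.5 mm on the 18 mm bar. The grip did not slip, and no check failed.

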